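# Open a work light's stand and hold it upright beside a control box

## Task

The LED work light is lying on its face beside the open control box. Leave it lying while you swing its wire stand out from the back, past the point where the spring flips over, until it is fully open; then tip the light up by its tube handle so that it stands upright on its foot bar and the open stand with the lamp facing the control box. Finish with the gripper still gripping the handle, steadying the light so that it cannot be knocked over; do not let the light fall and leave the box and the tools where they are.

Things in the scene. Friction and masses are not known exactly. Their poses are not given: they have to be found in the camera images.
- lamp: Flat LED work light, about 0.9 kg, starts lying on its face: grey housing with finned back, 180 wide (x) x 154 (y) x 40 mm (z), tube handle at the +y end, tube foot bar at -y, swing-out stand. Origin: centre of the light-emitting face. y from foot to handle, z out of the back (up while it lies); it shines along -z. Standing, it leans back 0.13 rad onto the stand; a knock forward tips it.
- handle_mid (a point): Middle of the handle's cross tube: 16 mm round steel tube parallel to the lamp's x, 120 mm long between the centres of its two side tubes, 48 mm (tube centre) beyond the housing's edge; at (0, 125, 22) mm in the lamp's frame. Axes as the lamp's.
- foot_bar (a point): Middle of the foot bar: 16 mm round steel tube parallel to the lamp's x, 140 mm long, at (0, -85, 12) mm in the lamp's frame. When the light stands, the bar lies on the bench, its centre 8 mm up. Axes as the lamp's.
- stand_hinge (a point): Hinge axis of the stand: parallel to the lamp's x through (0, 20, 22) mm in the lamp's frame. A hub on each side of the housing (|x| = 87 to 107 mm); a tension spring outside the +x hub (out to x = 118 mm). Axes as the lamp's.
- stand_bar (a point): Middle of the stand's cross bar: 10 mm round metal bar parallel to the lamp's x, 204 mm long, 155 mm from the hinge. Folded, it is 22 mm (centre) above the bench, 42 mm beyond the foot bar's outer edge. Open, it is the rear foot: with the light standing it lies on the bench, its centre 5 mm up, about 135 mm behind the foot bar. Turns with the stand.
- stand (a joint): Angle of the stand (rad): 0 folded in the plane of the light (start), 0.95 open against its stop. With the light on its face, opening lifts the cross bar in an arc about the hinge towards the housing. Let go below about 0.4 it snaps shut again; above about 0.55 the spring, past dead centre, flips it open to the stop. Lifting the bar takes about 2 N; over 3 N lifts the light too.
- control_box: Open white plastic control box with a green circuit board, contactor and terminals, 240 (x) x 180 (y) x 90 mm high, 2 kg, loose. Origin at the centre of its underside. It stands on the bench beyond the light's handle, about 330 mm from the light's origin. Must not be moved.
- pliers: Crimping pliers lying on the bench on the light's +x side, 180 mm long (x, jaws at +x), 70 mm wide, 18 mm high; origin near the joint, on the bench. Must not be moved.
- screwdriver: Screwdriver lying on the bench on the light's +x side, 200 mm long along its x, 30 mm high at most, handle at -x; origin under its middle. Must not be moved.

How it is judged:
On the way:
1. the stand is swung fully open while the light still lies on its face (value of joint stand above 0.88 rad and angle between lamp's own z axis and vertical below 0.2 rad), for 0.2 s.
At the end, for the whole second after the job is handed in: Light still and within 0.23 rad of upright on the bench: stand open (over 0.88 rad), foot bar centre below 14 mm, stand bar below 12 mm; box in front of its face, within 170 mm sideways; fingers on the light with over 4 N, TCP within 70 mm of the handle's middle (value of joint stand above 0.88 rad and angle between lamp's own y axis and vertical below 0.23 rad and height (world z) of foot_bar below 0.014 m and height (world z) of stand_bar below 0.012 m and z of control_box in the frame of lamp below -0.2 m and x of control_box in the frame of lamp between -0.17 and 0.17 m and contact force between the fingers and lamp above 4 N and distance between the grasp point and handle_mid below 0.07 m and linear speed of lamp below 0.03 m/s); the arm keeps its last pose, push and grip.
It fails at once if the light is let fall (turns faster than 6 rad/s) (angular speed of lamp above 6 rad/s).
It fails at once if the control box, the pliers or the screwdriver is moved more than 20 mm (distance of any of control_box, pliers, screwdriver from where it was at the start of the episode above 0.02 m).
It also fails if it takes over 61 s, if anything falls off the work surface, if the arm or the gripper's body presses on something with over 40 N, if the wrist force passes 120 N, or if a joint passes its speed limit or range.

## Robot

A 7-joint arm with a two-finger parallel gripper is mounted at the origin on the work surface. World frame = base frame: x ahead of the robot, y to its left, z up, the work surface at z = 0. Lengths are in m, angles in rad, forces in N, time in s.
With the tool pointing down it reaches from about 0.4 to 0.85 m from the base axis. Payload 4.5 kg.
Tool frame: the origin (TCP) lies between the finger pads, 19 mm behind the fingertips; this is the grasp point; z points along the fingers, y is the line along which they close (so a half turn about z gives the same grasp; the last joint's range is limited). The gripper opens to 88 mm and grips with 3 to 60 N. Pads are 18 mm wide; open, the fingers measure 123 mm over their backs; the gripper's body (75 mm by 187 mm) begins 45 mm behind the grasp point.
Start: joints at [1.183, 0.689, -0.195, 1.565, 0.157, 0.902, -0.215], TCP at [0.256, -0.57, 0.257] pointing down, gripper open.
Joint ranges: [-3.01, 3.01], [-0.46, 2.08], [-1.47, 1.51], [0.13, 2.56], [-1, 4.14], [0.04, 2.09], [-2.66, 2.66]. Speed limits (rad/s): [2.57, 2.57, 3.14, 3.14, 3.14, 3.14, 3.14].

## Interface

Orientations are given as a unit quaternion [x, y, z, w].
In Python, from plant import r gives the robot as it stands.
- The arm moves only by the tool play_rows, never from a script. Its arguments are lists of equal length, an entry for each row: "translation": the shift along the tool's x, y, z in m, a list of three; "delta_rot": the turn, a rotation vector about the tool's x, y, z in degrees, a list of three; "grip": the opening, from -1 (shut) to 1 (fully open). In form: {"translation": [[x, y, z], ...], "delta_rot": [[rx, ry, rz], ...], "grip": [grip, ...]}. A call has 1 to 20 rows; each row shifts and turns the commanded pose from where the row before left it, along the tool's axes as they then stand; what a row does not reach is not made up. A row lasts 1/8 s, in which the tool goes at most 62.5 mm and 10.7 degrees, less where a joint would pass 70% of its speed; a pose out of reach is approached as far as the arm can. A call with a gripper value outside its range is refused whole. The fingers move at their own pace and stop on an object; "squeeze" is the grip in N (left out, the last holds). Time passes only in rows, so rows that do not move let the fingers close. It gives the time, the measured TCP pose, the force, the opening and the grip force at its end, in the units of the state.
- r.get_state(): the state, without advancing time (a new reading comes with each control period).
- r.snapshot(name): name is "scene" or "side" or "wrist"; returns the picture (480x640x3 uint8, blue, green, red); there is no depth.
- r.get_calibration(name): a dict with "intrinsics" (3x3 intrinsics, pixels), "k1" (the pictures are not rectified: a ray, as slopes to the right and down, at radius r is drawn at 1 + k1 r^2 times it, then the intrinsics apply), "eye" and "rotation" of the camera in the world. Camera axes: x right, y up, looking along -z (the intrinsics and any distortion apply to the point x, -y, -z); pixel columns grow to the right and rows downward; lengths in m; the calibration is good to about 2 mm. A picture is of the moment at which its call begins: read the wrist's pose just before it. get_calibration takes no time and is no camera call; for the wrist camera it gives the pose at the moment of the call.
- r.finish_job(): hands the job in; it is judged then, once.
Trained networks look in the newest picture that a camera, given by its name, has taken for a name from the list of things; names that differ only in an ending like _2 or _b are one class to them, and where a whole thing is asked for, a point or a joint stands for the part that bears it (a point fixed in the world has none). Each returns a list of dicts, best first, with "confidence" (0 to 1); they miss things now and then, are a little off and sometimes report something else, mostly with a low value. They report only what shows in the picture. A call takes as long as a camera call.
- r.look_for(camera, target): "point" ([x, y, z] in m, in world coordinates, good to about 4 mm: the middle of the surface that is visible of it).
- r.silhouettes(camera, target): "pixels" (480x640 bool, what is visible of it).
The state is a dict: "clock": time; "q": joint angles; "qd": joint speeds; "joint_torque": joint torques, N m; "tool_pos": TCP position; "eef_rot": TCP orientation; "contact_force": force on the tool from outside, world axes, zero at the start; "moment": the same for the moment, N m; "opening": opening from 0.0 (shut) to 1.0 (fully open); "finger_force": force on a finger pad.
Only numpy, scipy, OpenCV 4.12 (cv2) and the standard library are available. Lean on these libraries where they do the work, as an engineer would, in place of code of your own. Each camera call takes 0.05 s, during which the arm holds its last target. There are 200 camera calls.

## Working session

There is one attempt and no reset: what is moved stays moved. The work goes in short steps, Python scripts to look and compute and a tool call to move; the robot and the scene stay as the last step left them, time stands still between calls to the robot, and variables do not carry over. Pictures are saved under pics/ and viewed, at most 10 in all, crops included, and the job is handed in when it is done.

Besides the shell and the picture viewer there is one more tool, called after "Emit:" by a JSON object that holds its "method" and its "body". play_rows: Moves the arm, as the interface text tells. Its arguments: {"type":"object","properties":{"translation":{"type":"array","items":{"type":"array","items":{"type":"number"}}},"delta_rot":{"type":"array","items":{"type":"array","items":{"type":"number"}}},"grip":{"type":"array","items":{"type":"number"}},"squeeze":{"type":"number"}},"required":["translation","delta_rot","grip"]}

```bash
ls; mkdir -p pics
python3 - <<'E'
from plant import r
import cv2,numpy as np
s=r.get_state(); print({k:np.round(v,3) for k,v in s.items()})
ims=[]
for c in ["scene","side"]:
    im=r.snapshot(c); cv2.imwrite(f"pics/{c}0.png",im)
    cal=r.get_calibration(c); print(c,np.round(cal["eye"],3))
    for t in ["lamp","handle_mid","foot_bar","stand_hinge","stand_bar","control_box","pliers","screwdriver"]:
        for d in r.look_for(c,t)[:2]: print(t,np.round(d["point"],4),round(d["confidence"],2))
E
```

```text
pics
{'clock': np.float64(0.0), 'q': array([ 1.183,  0.69 , -0.194,  1.566,  0.157,  0.903, -0.215]), 'qd': array([-0.   ,  0.   , -0.001,  0.001,  0.   ,  0.001, -0.001]), 'joint_torque': array([-0.0000e+00, -5.2756e+01, -1.2670e+00, -1.5343e+01, -5.3000e-02,
        7.0000e-03,  0.0000e+00]), 'tool_pos': array([ 0.256, -0.57 ,  0.257]), 'eef_rot': array([ 0.978,  0.209, -0.   , -0.001]), 'contact_force': array([-0.393, -0.754, -0.214]), 'moment': array([-0.005,  0.03 , -0.009]), 'finger_force': np.float64(0.0), 'opening': np.float64(1.0)}
scene [ 1.475 -0.212  0.729]
lamp [ 0.6168 -0.1186  0.0346] 0.7
handle_mid [ 0.6188 -0.1184  0.035 ] 0.95
foot_bar [ 0.6142 -0.1197  0.0321] 0.92
stand_hinge [ 0.6186 -0.119   0.0365] 0.78
stand_bar [ 0.6484 -0.2136  0.029 ] 0.63
control_box [0.7426 0.1957 0.0611] 0.9
pliers [ 0.6473 -0.2062  0.0266] 0.7
screwdriver [ 0.8631 -0.0218  0.0191] 0.66
side [0.56  0.688 0.434]
lamp [ 0.5864 -0.067   0.0291] 0.58
handle_mid [ 0.5911 -0.0667  0.0377] 0.96
foot_bar [ 0.5882 -0.0681  0.0351] 0.88
stand_hinge [ 0.5836 -0.0683  0.0284] 0.85
stand_hinge [ 0.7783 -0.2197  0.0163] 0.18
stand_bar [ 0.5256 -0.212   0.0236] 0.86
stand_bar [ 0.8509 -0.0233  0.0201] 0.33
control_box [0.6892 0.2381 0.0632] 0.77
pliers [ 0.7781 -0.2184  0.0151] 0.79
screwdriver [ 0.8477 -0.0215  0.023 ] 0.63
```

View pics/scene0.png

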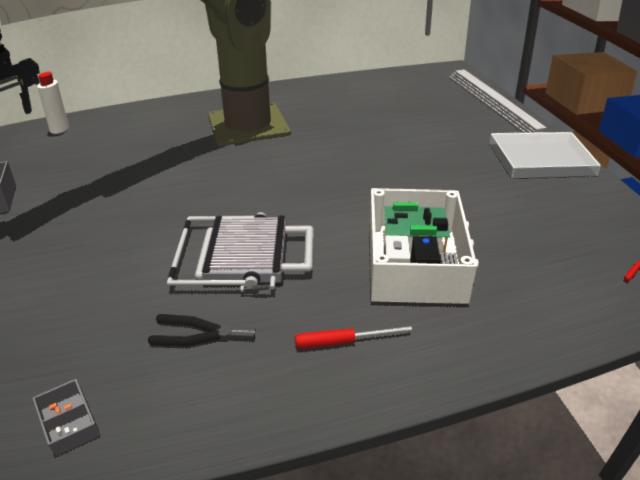

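View pics/side0.png

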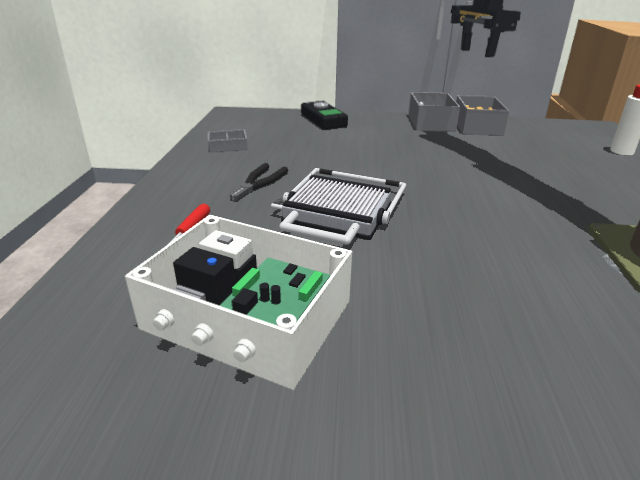

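The light lies with its handle toward the box (world +y). In the scene picture the handle tube is near (308,228–270) and the stand bar runs from (190,218) to (172,287). The pliers at (200,332) and screwdriver at (350,338) are on its +x side. Next I fit the lamp and box poses to the silhouettes.

```bash
cat > h.py <<'E'
from plant import r
import cv2,numpy as np
from scipy.optimize import minimize
from scipy.spatial.transform import Rotation as R
def proj(cal,P):
    p=(np.asarray(P)-cal["eye"])@np.array(cal["rotation"])
    a=p[:,0]/-p[:,2]; b=-p[:,1]/-p[:,2]; f=1+cal["k1"]*(a*a+b*b)
    K=np.array(cal["intrinsics"]); return np.c_[K[0,0]*a*f+K[0,2],K[1,1]*b*f+K[1,2]]
def boxp(lo,hi): return np.array([[x,y,z] for x in(lo[0],hi[0]) for y in(lo[1],hi[1]) for z in(lo[2],hi[2])],float)
def tube(a,b,rad):
    a,b=np.array(a,float),np.array(b,float); rr=rad*.75
    return np.vstack([boxp(p-rr,p+rr) for p in(a,b)])
def lampparts(th):
    c,s=np.cos(th),np.sin(th); by,bz=20-155*c,22+155*s
    L=[boxp((-90,-77,0),(90,77,40)),tube((-60,125,22),(60,125,22),8),tube((-70,-85,12),(70,-85,12),8)]
    for q in(-1,1):
        L+=[tube((q*60,70,22),(q*60,125,22),8),tube((q*98,20,22),(q*98,by,bz),5),boxp((min(q*87,q*107),8,10),(max(q*87,q*107),32,34))]
    L.append(tube((-98,by,bz),(98,by,bz),5)); return [p/1000 for p in L]
def render(cal,parts,T):
    m=np.zeros((480,640),np.uint8)
    for p in parts:
        u=proj(cal,p@T[0].T+T[1]); cv2.fillConvexPoly(m,cv2.convexHull(np.round(u*16).astype(np.int32)),1,shift=4)
    return m>0
def T3(v): return R.from_euler("z",v[2]).as_matrix(),np.array([v[0],v[1],0])
def fit(masks,cals,parts,v0,T=T3,step=(.02,.02,.1)):
    def cost(v):
        e=0
        for m,c in zip(masks,cals):
            k=render(c,parts,T(v)); e-=(k&m).sum()/(k|m).sum()
        return e
    v0=np.array(v0); S=np.vstack([v0]+[v0+np.eye(len(v0))[i]*step[i] for i in range(len(v0))])
    o=minimize(cost,v0,method="Nelder-Mead",options=dict(initial_simplex=S,xatol=1e-4,fatol=1e-4))
    return o.x,-o.fun/len(masks)
def mask(c,names):
    m=np.zeros((480,640),bool)
    for n in names:
        d=r.silhouettes(c,n)
        if d: m|=d[0]["pixels"]
    return m
E
python3 - <<'E'
from h import *
ov=[]
ML,MB,C=[],[],[]
for c in("scene","side"):
    im=r.snapshot(c); C.append(r.get_calibration(c))
    ML.append(mask(c,["lamp","stand_bar"])); MB.append(mask(c,["control_box"])); ov.append(im)
lp=lampparts(0)
# handle lies closer to side cam; several starts
best=max((fit(ML,C,lp,(.6,-.09,a)) for a in(-.3,0,.3)),key=lambda t:t[1])
bp=[boxp((-.12,-.09,0),(.12,.09,.09))]
bb=max((fit(MB,C,bp,(.7,.23,a)) for a in(-.3,0,.3,1.57)),key=lambda t:t[1])
print(best,bb)
for i in range(2):
  print(fit(ML[i:i+1],C[i:i+1],lp,best[0])); print(fit(MB[i:i+1],C[i:i+1],bp,bb[0]))
M,t=T3(best[0]); print("bar",M@[0,-.135,.022]+t,"handle",M@[0,.125,.022]+t)
out=[]
for im,c in zip(ov,C):
    for parts,v in((lp,best[0]),(bp,bb[0])):
        k=render(c,parts,T3(v)).astype(np.uint8)
        cs,_=cv2.findContours(k,cv2.RETR_LIST,cv2.CHAIN_APPROX_NONE); cv2.drawContours(im,cs,-1,(0,0,255),1)
    out.append(im)
a=out[0][170:340,140:500];b=out[1][150:400,120:440]
cv2.imwrite("pics/fit0.png",np.vstack([cv2.resize(a,(680,321)),cv2.resize(b[:130],(680,276))]))
E
```

```text
Traceback (most recent call last):
  File "h.py", line 32, in fit
    o=minimize(cost,v0,method="Nelder-Mead",options=dict(initial_simplex=S,xatol=1e-4,fatol=1e-4))
  File "h.py", line 29, in cost
    k=render(c,parts,T(v)); e-=(k&m).sum()/(k|m).sum()
  File "h.py", line 22, in render
    u=proj(cal,p@T[0].T+T[1]); cv2.fillConvexPoly(m,cv2.convexHull(np.round(u*16).astype(np.int32)),1,shift=4)
  File "h.py", line 6, in proj
    p=(np.asarray(P)-cal["eye"])@np.array(cal["rotation"])
      ~~~~~~~~~~~~~~~~~~~~~~~~~~^~~~~~~~~~~~~~~~~~~~~~~~~~
ValueError: matmul: Input operand 1 has a mismatch in its core dimension 0, with gufunc signature (n?,k),(k,m?)->(n?,m?) (size 4 is different from 3)
```

Rotation is a quaternion.

```bash
sed -i 's/@np.array(cal\["rotation"\])/@R.from_quat(cal["rotation"]).as_matrix()/' h.py
cat > fit0.py <<'E'
from h import *
ov=[]
ML,MB,C=[],[],[]
for c in("scene","side"):
    im=r.snapshot(c); C.append(r.get_calibration(c))
    ML.append(mask(c,["lamp","stand_bar"])); MB.append(mask(c,["control_box"])); ov.append(im)
lp=lampparts(0)
best=max((fit(ML,C,lp,(.6,-.09,a)) for a in(-.3,0,.3)),key=lambda t:t[1])
bp=[boxp((-.12,-.09,0),(.12,.09,.09))]
bb=max((fit(MB,C,bp,(.7,.23,a)) for a in(-.3,0,.3,1.57)),key=lambda t:t[1])
print(best,bb)
for i in range(2):
  print(fit(ML[i:i+1],C[i:i+1],lp,best[0])); print(fit(MB[i:i+1],C[i:i+1],bp,bb[0]))
M,t=T3(best[0]); print("bar",M@[0,-.135,.022]+t,"handle",M@[0,.125,.022]+t)
out=[]
for im,c in zip(ov,C):
    for parts,v in((lp,best[0]),(bp,bb[0])):
        k=render(c,parts,T3(v)).astype(np.uint8)
        cs,_=cv2.findContours(k,cv2.RETR_LIST,cv2.CHAIN_APPROX_NONE); cv2.drawContours(im,cs,-1,(0,0,255),1)
    out.append(im)
a=out[0][170:340,140:500];b=out[1][150:400,120:440]
cv2.imwrite("pics/fit0.png",np.vstack([cv2.resize(a,(680,321)),cv2.resize(b[:130],(680,276))]))
E
python3 fit0.py
```

```text
(array([ 0.58464048, -0.11280323, -0.2914371 ]), np.float64(0.9257307762566251)) (array([ 0.69721953,  0.20666247, -0.34823066]), np.float64(0.9847810101168666))
(array([ 0.58488497, -0.11289995, -0.29221807]), np.float64(0.9296248382923674))
(array([ 0.69659103,  0.20655791, -0.35247714]), np.float64(0.9825872834403306))
(array([ 0.58412442, -0.1106261 , -0.30819856]), np.float64(0.9283271587346823))
(array([ 0.69721953,  0.20666247, -0.34823066]), np.float64(0.9882741347905283))
bar [ 0.54585107 -0.24211054  0.022     ] handle [0.62055661 0.00692576 0.022     ]
```

View pics/fit0.png

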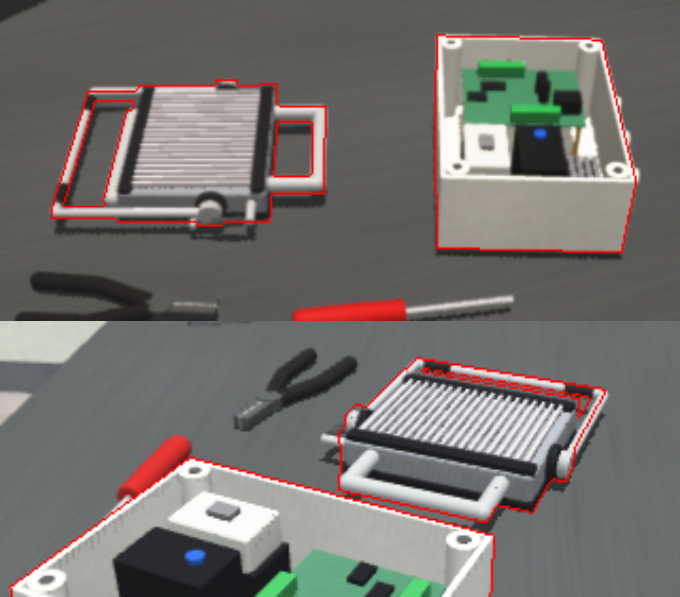

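The overlay matches both pictures well. The lamp is at (0.5846, -0.1125) with yaw -0.293, and the box is 0.338 m along lamp +y. After turning +40.9° about tool z, tool x = lamp x, tool y = -lamp y and tool z points down.

Emit:
{"method": "play_rows", "body": {"translation": [[0, 0, 0], [0, 0, 0], [0, 0, 0], [0, 0, 0], [0.0183, -0.0398, 0.0137], [0.0183, -0.0398, 0.0137], [0.0183, -0.0398, 0.0137], [0.0183, -0.0398, 0.0137], [0.0183, -0.0398, 0.0137], [0.0183, -0.0398, 0.0137], [0.0183, -0.0398, 0.0137], [0.0183, -0.0398, 0.0137], [0.0183, -0.0398, 0.0137], [0.0183, -0.0398, 0.0137], [0, 0, 0], [0, 0, 0]], "delta_rot": [[0, 0, 10.2], [0, 0, 10.2], [0, 0, 10.2], [0, 0, 10.3], [0, 0, 0], [0, 0, 0], [0, 0, 0], [0, 0, 0], [0, 0, 0], [0, 0, 0], [0, 0, 0], [0, 0, 0], [0, 0, 0], [0, 0, 0], [0, 0, 0], [0, 0, 0]], "grip": [-0.32, -0.32, -0.32, -0.32, -0.32, -0.32, -0.32, -0.32, -0.32, -0.32, -0.32, -0.32, -0.32, -0.32, -0.32, -0.32], "squeeze": 5}}

```text
clock: 3.7
tool_pos: [0.5454, -0.2424, 0.1205]
eef_rot: [0.989, -0.146, -0.0, 0.0]
contact_force: [-0.6, -0.6, 0.2]
opening: 0.342
finger_force: 0.0
```

```bash
cat > st.py <<'E'
from h import *
s=r.get_state(); print({k:np.round(v,4).tolist() for k,v in s.items() if k in("clock","q","tool_pos","contact_force","opening","finger_force")})
M,_=T3((0,0,-.293)); L=np.c_[M[:,0],-M[:,1],-M[:,2]]
p=M.T@(np.array(s["tool_pos"])-[.5846,-.1125,0]); print("TCP in lamp(start) frame mm",np.round(p*1000,1))
print("rot err deg (tool axes)",np.round((R.from_quat(s["eef_rot"]).inv()*R.from_matrix(L)).as_rotvec(degrees=True),2))
E
python3 st.py; python3 -c "
from h import *
cv2.imwrite('pics/w1.png',r.snapshot('wrist'))"
```

```text
{'clock': 3.7, 'q': [0.2961, 0.8406, 0.0783, 1.7693, -0.1124, 0.5362, -1.4179], 'tool_pos': [0.5454, -0.2424, 0.1205], 'contact_force': [-0.6388, -0.6306, 0.184], 'finger_force': 0.0, 'opening': 0.3417}
TCP in lamp(start) frame mm [  -0.  -135.7  120.5]
rot err deg (tool axes) [0.05 0.01 0.04]
```

View pics/w1.png

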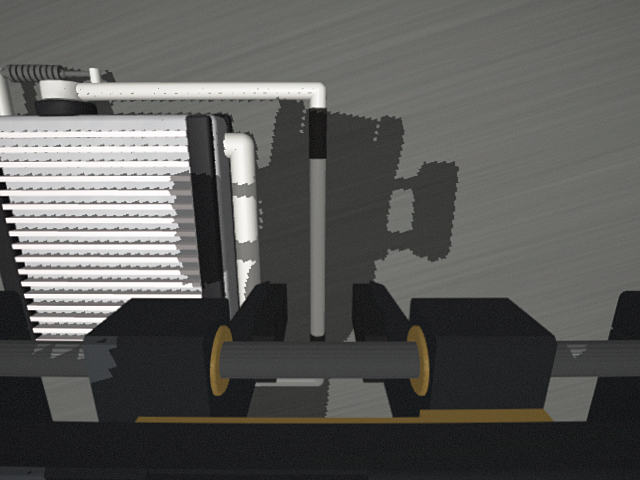

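The wrist view shows the bar, at column ~317, centred between the fingers, with the inner finger clear of the foot bar at column ~243. I'll descend and close gently.

Emit:
{"method": "play_rows", "body": {"translation": [[0, 0, 0.03], [0, 0, 0.03], [0, 0, 0.02], [0, 0, 0.0135], [0, 0, 0], [0, 0, 0], [0, 0, 0], [0, 0, 0], [0, 0, 0], [0, 0, 0], [0, 0, 0]], "delta_rot": [[0, 0, 0], [0, 0, 0], [0, 0, 0], [0, 0, 0], [0, 0, 0], [0, 0, 0], [0, 0, 0], [0, 0, 0], [0, 0, 0], [0, 0, 0], [0, 0, 0]], "grip": [-0.32, -0.32, -0.32, -0.32, -0.32, -1, -1, -1, -1, -1, -1], "squeeze": 6}}

```text
clock: 5.12
tool_pos: [0.5464, -0.2416, 0.0276]
eef_rot: [0.989, -0.145, 0.001, -0.0]
contact_force: [0.5, 1.2, 6.4]
opening: 0.111
finger_force: 6.0
```

```bash
python3 st.py; python3 -c "
import numpy as np
t=np.linspace(0,.93,15);y=20-155*np.cos(t);z=22+155*np.sin(t)
print(np.round(np.c_[t[1:],-np.diff(y),-np.diff(z)],1).tolist())"
```

```text
{'clock': 5.125, 'q': [0.31, 0.9913, 0.0518, 1.7846, -0.1222, 0.3674, -1.4101], 'tool_pos': [0.5464, -0.2416, 0.0276], 'contact_force': [0.4915, 1.2141, 6.4033], 'finger_force': 6.0002, 'opening': 0.1106}
TCP in lamp(start) frame mm [   0.7 -134.6   27.6]
rot err deg (tool axes) [-0.02 -0.08  0.08]
[[0.1, -0.3, -10.3], [0.1, -1.0, -10.2], [0.2, -1.7, -10.2], [0.3, -2.4, -10.0], [0.3, -3.0, -9.8], [0.4, -3.7, -9.6], [0.5, -4.3, -9.3], [0.5, -4.9, -9.0], [0.6, -5.5, -8.7], [0.7, -6.1, -8.3], [0.7, -6.6, -7.9], [0.8, -7.1, -7.4], [0.9, -7.6, -6.9], [0.9, -8.0, -6.4]]
```

Emit:
{"method": "play_rows", "body": {"translation": [[0, 0, -0.005], [0, 0, 0], [0, -0.0003, -0.0053], [0, -0.001, -0.0102], [0, -0.0017, -0.0102]], "delta_rot": [[0, 0, 0], [0, 0, 0], [0, 0, 0], [0, 0, 0], [0, 0, 0]], "grip": [-1, -1, -1, -1, -1]}}

```text
clock: 5.75
tool_pos: [0.5461, -0.2387, 0.0583]
eef_rot: [0.989, -0.146, -0.0, -0.0]
contact_force: [0.3, 1.9, -1.8]
opening: 0.107
finger_force: 6.0
```

```bash
python3 st.py
python3 - <<'E'
from h import *
for c in("scene","side"):
    r.snapshot(c)
    for t in("stand_bar","lamp"):
        for d in r.look_for(c,t)[:1]: print(c,t,np.round(d["point"],3),round(d["confidence"],2))
E
```

```text
{'clock': 5.75, 'q': [0.3001, 0.9397, 0.0612, 1.7866, -0.1213, 0.4198, -1.4158], 'tool_pos': [0.5461, -0.2387, 0.0583], 'contact_force': [0.3424, 1.9323, -1.8052], 'finger_force': 6.0009, 'opening': 0.1072}
TCP in lamp(start) frame mm [  -0.4 -131.9   58.3]
rot err deg (tool axes) [-0.    0.05  0.05]
scene stand_bar [ 0.654 -0.187  0.041] 0.72
scene lamp [ 0.616 -0.114  0.039] 0.76
side stand_bar [ 0.515 -0.207  0.046] 0.75
side lamp [ 0.589 -0.073  0.032] 0.91
```

A downward pull of 1.8 N matches the expected lifting force, so the bar is held. Continuing along the arc.

Emit:
{"method": "play_rows", "body": {"translation": [[0, -0.0024, -0.01], [0, -0.003, -0.0098], [0, -0.0037, -0.0096], [0, -0.0043, -0.0093], [0, -0.0049, -0.009], [0, -0.0055, -0.0087], [0, -0.0061, -0.0083]], "delta_rot": [[0, 0, 0], [0, 0, 0], [0, 0, 0], [0, 0, 0], [0, 0, 0], [0, 0, 0], [0, 0, 0]], "grip": [-1, -1, -1, -1, -1, -1, -1]}}

```text
clock: 6.92
tool_pos: [0.5546, -0.2119, 0.1235]
eef_rot: [0.989, -0.146, -0.0, 0.001]
contact_force: [-4.2, -5.5, 4.1]
opening: 0.109
finger_force: 6.0
```

```bash
python3 st.py
python3 - <<'E'
from h import *
im=[r.snapshot(c) for c in("scene","side")]
cv2.imwrite("pics/mid.png",np.hstack([im[0][130:330,120:420],im[1][50:250,210:510]]))
E
```

```text
{'clock': 6.925, 'q': [0.2349, 0.8336, 0.09, 1.7787, -0.1259, 0.5345, -1.4605], 'tool_pos': [0.5546, -0.2119, 0.1235], 'contact_force': [-4.1947, -5.5065, 4.1058], 'finger_force': 6.0045, 'opening': 0.1092}
TCP in lamp(start) frame mm [  -0.  -103.9  123.5]
rot err deg (tool axes) [ 0.15 -0.02 -0.03]
```

View pics/mid.png

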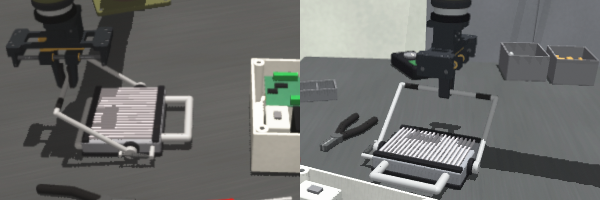

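The bar is in the fingers at about 0.65 rad, raised well above the housing, and the light is still lying flat. I'll follow it to the stop.

Emit:
{"method": "play_rows", "body": {"translation": [[0, -0.0066, -0.0079], [0, -0.0071, -0.0074], [0, -0.0076, -0.0069], [0, -0.006, -0.0045], [0, 0, 0]], "delta_rot": [[0, 0, 0], [0, 0, 0], [0, 0, 0], [0, 0, 0], [0, 0, 0]], "grip": [-1, -1, -1, -1, -1]}}

```text
clock: 7.65
tool_pos: [0.5638, -0.1848, 0.1511]
eef_rot: [0.989, -0.146, 0.001, 0.001]
contact_force: [-2.8, -3.3, 8.0]
opening: 0.115
finger_force: 6.0
```

Emit:
{"method": "play_rows", "body": {"translation": [[0, 0, 0], [0, 0, 0], [0, 0, 0], [0, 0, -0.01], [0, 0, -0.04], [0, 0, -0.02]], "delta_rot": [[0, 0, 0], [0, 0, 0], [0, 0, 0], [0, 0, 0], [0, 0, 0], [0, 0, 0]], "grip": [-0.4, -0.4, -0.4, -0.4, -0.4, -0.4]}}

```text
clock: 8.4
tool_pos: [0.5639, -0.1845, 0.2214]
eef_rot: [0.989, -0.146, 0.001, 0.0]
contact_force: [0.6, -0.8, 0.6]
opening: 0.3
finger_force: 0.0
```

```bash
python3 st.py
cat > fit1.py <<'E'
from h import *
ML,C,ims=[],[],[]
for c in("scene","side"):
    ims.append(r.snapshot(c)); C.append(r.get_calibration(c)); ML.append(mask(c,["lamp","stand_bar"]))
def cost(th): return fit(ML,C,lampparts(th),(.5846,-.1125,-.293),step=(.005,.005,.03))
for th in(0.,.65,.8,.95): print(th,cost(th))
cv2.imwrite("pics/open.png",np.hstack([ims[0][130:330,120:420],ims[1][50:250,210:510]]))
E
python3 fit1.py
```

```text
{'clock': 8.4, 'q': [0.1658, 0.6918, 0.1262, 1.7154, -0.1193, 0.7389, -1.5117], 'tool_pos': [0.5639, -0.1845, 0.2214], 'contact_force': [0.6475, -0.795, 0.5513], 'finger_force': 0.0, 'opening': 0.3}
TCP in lamp(start) frame mm [  1.  -74.9 221.4]
rot err deg (tool axes) [ 0.   -0.17  0.04]
0.0 (array([ 0.58459636, -0.11248225, -0.30086347]), np.float64(0.7463544568974819))
0.65 (array([ 0.58492041, -0.11250988, -0.29172715]), np.float64(0.7366846077690677))
0.8 (array([ 0.58464775, -0.11253011, -0.29182288]), np.float64(0.7648967740998787))
0.95 (array([ 0.58440769, -0.11205457, -0.30413938]), np.float64(0.8953807367829927))
```

View pics/open.png

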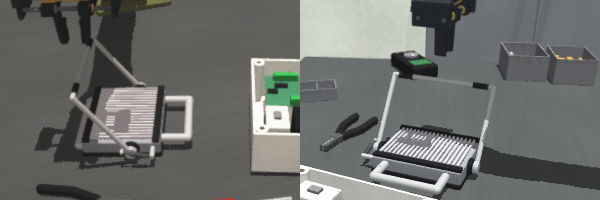

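The stand is fully open, with the best fit at 0.95, and the light has not moved. Now I go to the handle.

Emit:
{"method": "play_rows", "body": {"translation": [[-0.001, -0.04, 0], [0, -0.04, 0], [0, -0.04, 0], [0, -0.04, 0], [0, -0.04, 0], [0, 0, 0.04], [0, 0, 0.04], [0, 0, 0.03], [0, 0, 0]], "delta_rot": [[0, 0, 0], [0, 0, 0], [0, 0, 0], [0, 0, 0], [0, 0, 0], [0, 0, 0], [0, 0, 0], [0, 0, 0], [0, 0, 0]], "grip": [-0.23, -0.23, -0.23, -0.23, -0.23, -0.23, -0.23, -0.23, -0.23]}}

```text
clock: 9.82
tool_pos: [0.6171, 0.0078, 0.1059]
eef_rot: [0.989, -0.145, -0.003, 0.001]
contact_force: [-0.7, 1.2, 0.1]
opening: 0.383
finger_force: 0.0
```

```bash
python3 st.py; python3 -c "
from h import *
a=r.snapshot('wrist');b=r.snapshot('side')
cv2.imwrite('pics/w2.png',np.hstack([cv2.resize(a,(400,300)),b[80:380,120:520]]))"
```

```text
{'clock': 9.825, 'q': [-0.1553, 0.8873, 0.1237, 1.7048, -0.1795, 0.5676, -1.7871], 'tool_pos': [0.6171, 0.0078, 0.1059], 'contact_force': [-0.7459, 1.1739, 0.1096], 'finger_force': 0.0, 'opening': 0.3828}
TCP in lamp(start) frame mm [ -3.6 124.6 105.9]
rot err deg (tool axes) [0.13 0.38 0.06]
```

View pics/w2.png

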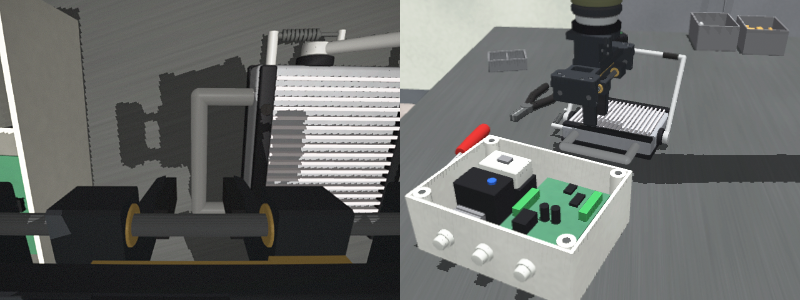

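The handle tube (wrist image column ~202) lies centred between the fingers (170–233), and the gripper is clear of the box. Descending.

Emit:
{"method": "play_rows", "body": {"translation": [[0.001, 0, 0.025], [0.001, 0, 0.025], [0.001, 0, 0.015], [0, 0, 0.015], [0, 0, 0], [0, 0, 0]], "delta_rot": [[0, 0, 0], [0, 0, 0], [0, 0, 0], [0, 0, 0], [0, 0, 0], [0, 0, 0]], "grip": [-0.23, -0.23, -0.23, -0.23, -0.23, -0.23]}}

```text
clock: 10.68
tool_pos: [0.6231, 0.0068, 0.0296]
eef_rot: [0.989, -0.146, 0.001, -0.0]
contact_force: [0.6, -0.5, -0.2]
opening: 0.389
finger_force: 0.0
```

Emit:
{"method": "play_rows", "body": {"translation": [[0, 0, 0], [0, 0, 0], [0, 0, 0], [0, 0, 0], [0, 0, 0]], "delta_rot": [[0, 0, 0], [0, 0, 0], [0, 0, 0], [0, 0, 0], [0, 0, 0]], "grip": [-1, -1, -1, -1, -1], "squeeze": 15}}

```text
clock: 11.3
tool_pos: [0.6228, 0.0067, 0.0295]
eef_rot: [0.989, -0.146, 0.0, 0.0]
contact_force: [-0.7, -0.0, 5.8]
opening: 0.176
finger_force: 15.0
```

```bash
python3 st.py
python3 - <<'E'
import numpy as np
# pivot about foot bar incl. rolling r=8; start after foot at z=8
def h(p): return np.array([-85-8*p+210*np.cos(p)-10*np.sin(p), 8+210*np.sin(p)+10*np.cos(p)])
t=np.linspace(0,1.7,22); P=np.array([h(p) for p in t]); P[0]=[125,22]
d=np.diff(P,axis=0)
for i in range(21): print(round(t[i+1],2),np.round(P[i+1],1),(-d[i]).round(1))
E
```

```text
{'clock': 11.3, 'q': [-0.1375, 1.009, 0.0959, 1.7044, -0.1924, 0.4366, -1.7746], 'tool_pos': [0.6228, 0.0067, 0.0295], 'contact_force': [-0.6709, -0.0289, 5.824], 'finger_force': 14.998, 'opening': 0.1764}
TCP in lamp(start) frame mm [  2.2 125.2  29.5]
rot err deg (tool axes) [-0.01 -0.04  0.05]
0.08 [122.9  34.9] [  2.1 -12.9]
0.16 [119.3  51.7] [  3.5 -16.8]
0.24 [114.5  68.2] [  4.9 -16.5]
0.32 [108.3  84.3] [  6.2 -16.1]
0.4 [100.9  99.9] [  7.5 -15.6]
0.49 [ 92.2 114.9] [  8.7 -15. ]
0.57 [ 82.3 129.2] [  9.9 -14.3]
0.65 [ 71.3 142.7] [ 11.  -13.5]
0.73 [ 59.2 155.3] [ 12.1 -12.6]
0.81 [ 46.2 166.9] [ 13.  -11.6]
0.89 [ 32.2 177.5] [ 14.  -10.6]
0.97 [ 17.4 187. ] [14.8 -9.5]
1.05 [  2.  195.4] [15.5 -8.3]
1.13 [-14.2 202.5] [16.1 -7.1]
1.21 [-30.8 208.3] [16.6 -5.8]
1.3 [-47.8 212.8] [17.1 -4.5]
1.38 [-65.2 216. ] [17.4 -3.2]
1.46 [-82.8 217.8] [17.6 -1.8]
1.54 [-100.4  218.2] [17.7 -0.4]
1.62 [-118.1  217.3] [17.6  0.9]
1.7 [-135.6  215. ] [17.5  2.3]
```

Handle gripped: opening 0.176 gives about 15.5 mm. I'll tip along the arc about the foot bar in stages, letting the tube turn in the grip.

Emit:
{"method": "play_rows", "body": {"translation": [[0, 0.0021, -0.0129], [0, 0.0035, -0.0168], [0, 0.0049, -0.0165], [0, 0.0062, -0.0161], [0, 0.0075, -0.0156], [0, 0, 0]], "delta_rot": [[0, 0, 0], [0, 0, 0], [0, 0, 0], [0, 0, 0], [0, 0, 0], [0, 0, 0]], "grip": [-1, -1, -1, -1, -1, -1]}}

```text
clock: 12.05
tool_pos: [0.6166, -0.0174, 0.1087]
eef_rot: [0.989, -0.146, 0.002, 0.0]
contact_force: [0.8, 0.9, -2.5]
opening: 0.179
finger_force: 15.0
```

```bash
python3 st.py
cat > fit2.py <<'E'
import sys
from h import *
ML,C,ims=[],[],[]
for c in("scene","side"):
    ims.append(r.snapshot(c)); C.append(r.get_calibration(c)); ML.append(mask(c,["lamp","stand_bar"]))
# v: foot bar x,y, yaw, tip ; foot height 8 mm
def T(v):
    M=R.from_euler("z",v[2]).as_matrix()@R.from_euler("x",v[3]).as_matrix()
    return M,np.array([v[0],v[1],v[4]])-M@[0,-.085,.012]
M0,_=T3((0,0,-.293)); f=M0@[0,-.085-.008*float(sys.argv[1]),0]+[.5846,-.1125,0]
v,q=fit(ML,C,lampparts(.95),(f[0],f[1],-.293,float(sys.argv[1]),.008),T,step=(.01,.01,.05,.1,.005))
M,t=T(v); g=lambda p:M0.T@(M@np.array(p)/1000+t-[.5846,-.1125,0])*1000
print("x,y,yaw,tip,footz",v.round(4),"iou",round(q,3)); print("lamp0-frame mm handle",g([0,125,22]).round(1),"foot",g([0,-85,12]).round(1),"standbar",g([0,20-155*np.cos(.95),22+155*np.sin(.95)]).round(1))
cv2.imwrite("pics/"+sys.argv[2],np.hstack([ims[0][80:380,100:450],ims[1][50:350,180:580]]))
E
python3 fit2.py 0.4 t1.png
```

```text
{'clock': 12.05, 'q': [-0.1118, 0.8791, 0.1175, 1.7151, -0.1712, 0.5541, -1.7553], 'tool_pos': [0.6166, -0.0174, 0.1087], 'contact_force': [0.7905, 0.9249, -2.5122], 'finger_force': 15.0173, 'opening': 0.1794}
TCP in lamp(start) frame mm [  3.2 100.2 108.7]
rot err deg (tool axes) [-0.03 -0.19 -0.03]
x,y,yaw,tip,footz [ 0.5537 -0.1989 -0.3012  0.3955  0.0062] iou 0.77
lamp0-frame mm handle [-3.1 98.3 96.4] foot [ -4.6 -91.6   6.2] standbar [  -4.9 -130.3  137.5]
```

The light is following the arc (tip ≈ 0.4, foot down, low forces). Continuing.

Emit:
{"method": "play_rows", "body": {"translation": [[0, 0.0087, -0.015], [0, 0.0099, -0.0143], [0, 0.011, -0.0135], [0, 0.0121, -0.0126], [0, 0.013, -0.0116], [0, 0.014, -0.0106], [0, 0.0148, -0.0095], [0, 0.0155, -0.0083], [0, 0, 0]], "delta_rot": [[0, 0, 0], [0, 0, 0], [0, 0, 0], [0, 0, 0], [0, 0, 0], [0, 0, 0], [0, 0, 0], [0, 0, 0], [0, 0, 0]], "grip": [-1, -1, -1, -1, -1, -1, -1, -1, -1]}}

```text
clock: 13.48
tool_pos: [0.5876, -0.1116, 0.206]
eef_rot: [0.989, -0.146, 0.002, -0.001]
contact_force: [-1.4, 8.4, 9.9]
opening: 0.172
finger_force: 15.0
```

```bash
python3 st.py; python3 fit2.py 1.05 t2.png
```

```text
{'clock': 13.475, 'q': [0.0405, 0.7179, 0.1245, 1.7152, -0.1284, 0.7127, -1.6332], 'tool_pos': [0.5876, -0.1116, 0.206], 'contact_force': [-1.3531, 8.3987, 9.8603], 'finger_force': 15.0077, 'opening': 0.1724}
TCP in lamp(start) frame mm [  2.6   1.7 206. ]
rot err deg (tool axes) [-0.15 -0.19 -0.05]
x,y,yaw,tip,footz [ 0.5555 -0.2069 -0.328   1.0323  0.0073] iou 0.861
lamp0-frame mm handle [  2.9   0.3 192.7] foot [ -0.6 -98.8   7.3] standbar [  -4.4 -207.9   89.8]
```

View pics/t2.png

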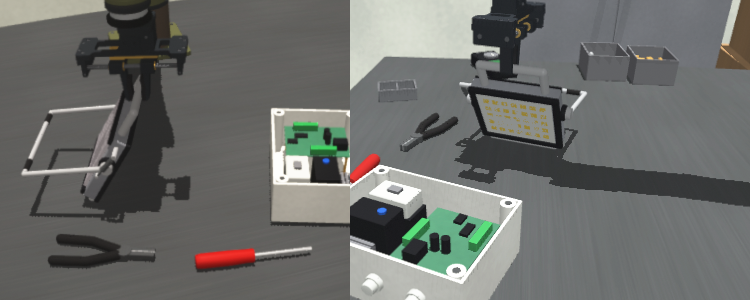

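The light is tipped about 1.03 rad, with the tube between the fingers and its foot on the bench. I continue, raising slightly because the foot is pressed a little.

Emit:
{"method": "play_rows", "body": {"translation": [[0, 0.0158, -0.0088], [0, 0.0166, -0.0061], [0, 0.0171, -0.0047], [0, 0.0174, -0.0032], [0, 0.0176, -0.0018], [0, 0.0177, -0.0004], [0, 0, 0]], "delta_rot": [[0, 0, 0], [0, 0, 0], [0, 0, 0], [0, 0, 0], [0, 0, 0], [0, 0, 0], [0, 0, 0]], "grip": [-1, -1, -1, -1, -1, -1, -1]}}

```text
clock: 14.65
tool_pos: [0.5562, -0.2125, 0.2276]
eef_rot: [0.989, -0.148, -0.0, 0.001]
contact_force: [-2.3, 1.2, 6.7]
opening: 0.176
finger_force: 15.0
```

```bash
python3 st.py; python3 fit2.py 1.54 t3.png
```

```text
{'clock': 14.65, 'q': [0.2194, 0.6867, 0.1163, 1.6998, -0.1028, 0.7612, -1.4831], 'tool_pos': [0.5562, -0.2125, 0.2276], 'contact_force': [-2.3057, 1.1609, 6.7321], 'finger_force': 14.999, 'opening': 0.1761}
TCP in lamp(start) frame mm [   1.7 -104.   227.6]
rot err deg (tool axes) [ 0.16  0.01 -0.2 ]
x,y,yaw,tip,footz [ 0.5563 -0.2111 -0.2827  1.527   0.0079] iou 0.874
lamp0-frame mm handle [   1.4 -103.3  218.1] foot [   1.4 -102.5    7.9] standbar [   2.8 -237.8   28.6]
```

Emit:
{"method": "play_rows", "body": {"translation": [[0, 0.012, 0.0005], [0, 0.012, 0.0012], [0, 0.009, 0.0015], [0, 0, 0]], "delta_rot": [[0, 0, 0], [0, 0, 0], [0, 0, 0], [0, 0, 0]], "grip": [-1, -1, -1, -1]}}

```text
clock: 15.45
tool_pos: [0.5472, -0.2421, 0.2241]
eef_rot: [0.989, -0.146, -0.001, 0.001]
contact_force: [-3.9, -0.4, 6.2]
opening: 0.176
finger_force: 15.0
```

```bash
python3 st.py; python3 fit2.py 1.68 t4.png
```

```text
{'clock': 15.45, 'q': [0.2766, 0.6948, 0.1085, 1.6933, -0.0984, 0.7598, -1.4331], 'tool_pos': [0.5472, -0.2421, 0.2241], 'contact_force': [-3.8614, -0.3751, 6.2051], 'finger_force': 15.0031, 'opening': 0.1759}
TCP in lamp(start) frame mm [   1.6 -134.9  224.1]
rot err deg (tool axes) [ 0.09  0.06 -0.05]
x,y,yaw,tip,footz [ 0.5534 -0.2121 -0.2831  1.6649  0.0063] iou 0.887
lamp0-frame mm handle [  -0.8 -134.1  214.5] foot [  -1.1 -104.4    6.3] standbar [ 2.000e-01 -2.412e+02  8.300e+00]
```

Emit:
{"method": "play_rows", "body": {"translation": [[0, 0.003, 0.0005], [0, 0.003, 0.0005], [0, 0, 0]], "delta_rot": [[0, 0, 0], [0, 0, 0], [0, 0, 0]], "grip": [-1, -1, -1]}}

```text
clock: 16.12
tool_pos: [0.5458, -0.2467, 0.2232]
eef_rot: [0.989, -0.146, -0.001, 0.0]
contact_force: [-4.6, -0.6, 5.9]
opening: 0.174
finger_force: 15.0
```

Emit:
{"method": "play_rows", "body": {"translation": [[0, 0.002, 0], [0, 0.002, 0], [0, 0, 0]], "delta_rot": [[0, 0, 0], [0, 0, 0], [0, 0, 0]], "grip": [-1, -1, -1]}}

```text
clock: 16.5
tool_pos: [0.5458, -0.2477, 0.2231]
eef_rot: [0.989, -0.145, -0.0, -0.001]
contact_force: [-1.7, 4.8, 6.0]
opening: 0.172
finger_force: 15.0
```

```bash
python3 st.py; python3 fit2.py 1.7 t5.png
```

```text
{'clock': 16.5, 'q': [0.2922, 0.6972, 0.1024, 1.6901, -0.0994, 0.7606, -1.4179], 'tool_pos': [0.5458, -0.2477, 0.2231], 'contact_force': [-1.6701, 4.8471, 6.0373], 'finger_force': 15.0144, 'opening': 0.172}
TCP in lamp(start) frame mm [   1.9 -140.7  223.1]
rot err deg (tool axes) [-0.16  0.06  0.17]
x,y,yaw,tip,footz [ 0.5535 -0.2122 -0.2921  1.6924  0.0063] iou 0.9
lamp0-frame mm handle [  -1.  -139.9  213.6] foot [  -1.  -104.5    6.3] standbar [  -0.9 -241.3    4.6]
```

The stand bar has reached the bench: tip is 1.69 rad against 1.70 nominal, and the push-back force is rising. I'll hold briefly, check and hand in.

Emit:
{"method": "play_rows", "body": {"translation": [[0, 0, 0], [0, 0, 0], [0, 0, 0], [0, 0, 0], [0, 0, 0], [0, 0, 0]], "delta_rot": [[0, 0, 0], [0, 0, 0], [0, 0, 0], [0, 0, 0], [0, 0, 0], [0, 0, 0]], "grip": [-1, -1, -1, -1, -1, -1], "squeeze": 20}}

```text
clock: 17.55
tool_pos: [0.5458, -0.2477, 0.2231]
eef_rot: [0.989, -0.145, -0.0, -0.001]
contact_force: [-3.0, 4.5, 5.9]
opening: 0.173
finger_force: 20.0
```

```bash
python3 st.py; python3 fit2.py 1.7 t6.png
```

```text
{'clock': 17.55, 'q': [0.2921, 0.6972, 0.1024, 1.6901, -0.0993, 0.7605, -1.418], 'tool_pos': [0.5458, -0.2477, 0.2231], 'contact_force': [-2.9839, 4.4984, 5.863], 'finger_force': 20.0159, 'opening': 0.173}
TCP in lamp(start) frame mm [   1.9 -140.7  223.1]
rot err deg (tool axes) [-0.16  0.05  0.17]
x,y,yaw,tip,footz [ 0.5524 -0.2126 -0.2779  1.6953  0.0063] iou 0.893
lamp0-frame mm handle [  -1.3 -141.1  213.4] foot [  -1.9 -105.1    6.3] standbar [ 2.000e-01 -2.419e+02  4.100e+00]
```

View pics/t6.png

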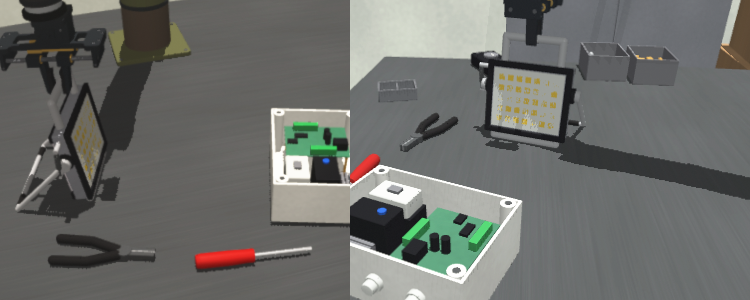

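The light stands on its foot bar and open stand, facing the box. The gripper holds the handle and nothing else has moved.

```bash
python3 -c "
from plant import r
print(r.finish_job())"
```

```text
the job is handed in; nothing more can be done
None
```

The work light is standing upright on its foot bar and fully open stand, facing the control box. The gripper still holds the handle at 20 N. In the last pictures the box and tools look unmoved, and the job is handed in; it returned no verdict.

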